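Rake the brass rods into two tight rows

ROBOT

A 6-joint arm with a two-finger parallel gripper is mounted at the origin on the work surface. World frame = base frame: x ahead of the robot, y to its left, z up, the work surface at z = 0. Lengths are in mm, angles in rad, forces in N, time in s.
With the tool pointing down it reaches from about 275 to 1000 mm from the base axis. Payload 8.4 kg.
Tool frame: the origin (TCP) lies on the centre line of the jaws, within the pads' length; the fingertips stand r.tip_reach ahead of it and the grasp point (between the pads) lies 11 mm behind it (r.tip_reach is the distance from the TCP to the fingertips, in mm); z points along the fingers, y is the line along which they close (so a half turn about z gives the same grasp; the last joint's range is limited). The gripper opens to 85 mm and grips with 20 to 120 N. Pads are 22 mm wide; open, the fingers measure 114 mm over their backs; the gripper's body (76 mm by 85 mm) begins 54 mm behind the grasp point. The pads swing forward as they close: fully open they stand 13 mm farther back than shut.
Start: joints at [-1.28, 0.353, 1.633, -0, 1.155, -0.002], TCP at [180.395, -598.402, 218.281] pointing down, gripper open.
Joint ranges: [-2.63, 2.63], [-0.92, 2.1], [0.06, 2.66], [-1.3, 4.44], [0, 2.69], [-3.02, 3.02]. Speed limits (rad/s): [2.22, 2.22, 2.79, 3.14, 3.14, 3.14].

INTERFACE

Orientations are given as [roll, pitch, yaw] about the fixed x, y, z axes, in that order (R = Rz(yaw) Ry(pitch) Rx(roll)).
In Python, from rig import r gives the robot as it stands.
- The arm moves only by the tool carry_out, never from a script. Its argument "targets" is a list of rows, each an object with "dp": the shift along the tool's x, y, z in mm, a list of three; "yaw": the turn about the tool's z in degrees. A call has 1 to 12 rows; each row is the pose to reach, as a shift and turn from the pose commanded when the call began, along the tool's axes at that moment; what a row does not reach only later rows make up. A row lasts 1/8 s, in which the tool goes at most 62.5 mm and 10.7 degrees, less where a joint would pass 70% of its speed; a pose out of reach is approached as far as the arm can. A call with a gripper value outside its range is refused whole. "fingers" is the opening, from -1 (shut) to 1 (fully open), so that 0 is half open, set as the call begins (left out, the last holds). The fingers move at their own pace and stop on an object; "grip_force" is the grip in N (left out, the last holds). Time passes only in rows, so rows that repeat a pose let the fingers close. It gives the time, the measured TCP pose, the force, the opening and the grip force at its end, in the units of the state.
- r.sense(): the state, without advancing time (a new reading comes with each control period).
- r.grab_frame(name): name is "scene" or "top" or "wrist"; returns the picture (480x640x3 uint8, red, green, blue); there is no depth.
- r.get_calibration(name): a dict with "fx", "fy", "cx", "cy" (pixels), "rvec" (rotation vector, rad) and "tvec" (3), from world to camera coordinates, as OpenCV has them. Camera axes: x right, y down, z forward; pixel columns grow to the right and rows downward; lengths in mm; the calibration is good to about 2 mm. A picture is of the moment at which its call begins: read the wrist's pose just before it. get_calibration takes no time and is no camera call; for the wrist camera it gives the pose at the moment of the call.
- r.sign_off(): hands the job in; it is judged then, once.
The state is a dict: "clock": time; "qpos": joint angles; "qvel": joint speeds; "joint_efforts": joint torques, N m; "eef_pos": TCP position; "tcp_rot": TCP orientation; "contact_force": force on the tool from outside, world axes, zero at the start; "wrist_torque": the same for the moment, N m; "opening": opening from 0.0 (shut) to 1.0 (fully open); "grasp_force": force on a finger pad.
Only numpy, scipy, OpenCV 4.12 (cv2) and the standard library are available. Lean on these libraries where they do the work, as an engineer would, in place of code of your own. Each camera call takes 0.05 s, during which the arm holds its last target. There are 200 camera calls.

TASK

Take the wooden rake by its grip and comb the scattered brass rods towards the closed end of the sorting board, first the left bay (the robot's left), then the right, so that in each bay the three rods lie straight across the bay, side by side without gaps, tight against the steel stop strip; keep each row pressed with the rake for about a second at roughly 6 N and never over 15 N, since the brass dents. Then stand the rake upright on the middle of its black rubber mat and let go; do not touch the rods with the fingers or disturb the jar, bowl or dish.

Things in the scene. Friction and masses are not known exactly. Their poses are not given: they have to be found in the camera images.
- board: fixed wooden sorting board, 250 (x) x 216 (y) mm, floor 6 mm thick; origin under its centre, z up. Three 8 mm ribs along its x, tops 20 mm above its underside, make two bays 96 mm wide, open at the far (+x) end; a like rib closes the near (-x) end. A steel stop strip 94 mm wide, 10 mm high is clamped across each bay near the closed end, see the bays
- left_bay (a point): centre line of the left bay (the board's +y side, 52 mm off centre), on the bay floor 6 mm above the board's underside, midway along; axes as the board's. The face of its stop strip lies anywhere from x = -98 to -73 mm here, each bay its own, not reported: feel (or see) it. It is rigid: force climbs several N within a millimetre
- left_rod1: loose square brass rod 8 x 8 x 90 mm, about 50 g, lying in the left bay, number 1 counted from the stop strip; origin at its centre, its y axis along its length. In the row it lies across the bay (its y along the board's y, either way round), and the order 1, 2, 3 stays
- left_rod2: loose square brass rod 8 x 8 x 90 mm, about 50 g, lying in the left bay, number 2 counted from the stop strip; origin at its centre, its y axis along its length. In the row it lies across the bay (its y along the board's y, either way round), and the order 1, 2, 3 stays
- left_rod3: loose square brass rod 8 x 8 x 90 mm, about 50 g, lying in the left bay, number 3 counted from the stop strip; origin at its centre, its y axis along its length. In the row it lies across the bay (its y along the board's y, either way round), and the order 1, 2, 3 stays
- right_bay (a point): centre line of the right bay (the board's -y side, 52 mm off centre), on the bay floor 6 mm above the board's underside, midway along; axes as the board's. The face of its stop strip lies anywhere from x = -98 to -73 mm here, each bay its own, not reported: feel (or see) it. It is rigid: force climbs several N within a millimetre
- right_rod1: loose square brass rod 8 x 8 x 90 mm, about 50 g, lying in the right bay, number 1 counted from the stop strip; origin at its centre, its y axis along its length. In the row it lies across the bay (its y along the board's y, either way round), and the order 1, 2, 3 stays
- right_rod2: loose square brass rod 8 x 8 x 90 mm, about 50 g, lying in the right bay, number 2 counted from the stop strip; origin at its centre, its y axis along its length. In the row it lies across the bay (its y along the board's y, either way round), and the order 1, 2, 3 stays
- right_rod3: loose square brass rod 8 x 8 x 90 mm, about 50 g, lying in the right bay, number 3 counted from the stop strip; origin at its centre, its y axis along its length. In the row it lies across the bay (its y along the board's y, either way round), and the order 1, 2, 3 stays
- mat: fixed black rubber mat 80 (x) x 120 (y) x 4 mm beside the board; origin under its centre. The rake stands on it at the start and belongs there at the end
- rake: loose wooden hand rake, about 0.14 kg, standing on its teeth; origin at the tooth tips under its centre, z up. Five teeth in a row along its y, 80 mm wide in all, each 10 mm wide, 26 mm deep (x), 18 mm high, under a head bar 80 x 26 mm from 18 to 28 mm height. Front and back are alike. Carry it with the teeth just clear of the bay floor when combing
- rake_grip (a point): middle of the rake's upright grip block, 55 mm above the tooth tips; the block is 22 mm (rake x) by 40 mm (rake y), from 28 to 90 mm height; taken from above, best across its 22 mm
- jar: glass jar with metal lid, 60 mm diameter, 70 mm high, loose, a bystander; origin under its centre
- bowl: small steel bowl, 80 mm diameter, 35 mm high, loose, a bystander beyond the board; origin under its centre
- dish: small white ceramic dish, 70 mm diameter, 25 mm high, loose, a bystander beyond the board; origin under its centre
Not all that is in view belongs to the job. Leave any purple or white look-alike of the left_rod3 alone.

How it is judged (in metres and radians):
On the way, in this order (a step that is already met when the one before it is completed fails the run):
1. the three rods of the left bay are in a straight tight row, held against the stop by the rake (over 3 N at the stop) (angle between the y axis of each of left_rod1, left_rod2, left_rod3 and the y axis of board, either way round below 0.06 rad and distance between left_rod1 and left_rod2 below 0.0115 m and distance between left_rod2 and left_rod3 below 0.0115 m and z of each of left_rod1, left_rod2, left_rod3 in the frame of board below 0.013 m and x of left_rod1 in the frame of board below -0.064 m and contact force between board and left_rod1 above 3 N and contact force between rake and left_rod3 above 2 N), for 0.3 s.
2. then the same for the right bay (angle between the y axis of each of right_rod1, right_rod2, right_rod3 and the y axis of board, either way round below 0.06 rad and distance between right_rod1 and right_rod2 below 0.0115 m and distance between right_rod2 and right_rod3 below 0.0115 m and z of each of right_rod1, right_rod2, right_rod3 in the frame of board below 0.013 m and x of right_rod1 in the frame of board below -0.064 m and contact force between board and right_rod1 above 3 N and contact force between rake and right_rod3 above 2 N), for 0.3 s.
At the end, for the whole second after the job is handed in: In both bays the rods lie flat, within 0.06 rad of straight across, neighbours' centres within 11.5 mm, at the stop (rod 1 beyond x = -64 mm in the board's frame); the rake stands upright (0.1 rad) on the mat, centres within 30 mm; all released and still (angle between the y axis of each of left_rod1, left_rod2, left_rod3, right_rod1, right_rod2, right_rod3 and the y axis of board, either way round below 0.06 rad and distance between left_rod1 and left_rod2 below 0.0115 m and distance between left_rod2 and left_rod3 below 0.0115 m and z of each of left_rod1, left_rod2, left_rod3, right_rod1, right_rod2, right_rod3 in the frame of board below 0.013 m and x of each of left_rod1, right_rod1 in the frame of board below -0.064 m and distance between right_rod1 and right_rod2 below 0.0115 m and distance between right_rod2 and right_rod3 below 0.0115 m and linear speed of each of left_rod1, left_rod2, left_rod3, right_rod1, right_rod2, right_rod3, rake below 0.01 m/s and angle between rake's own z axis and vertical below 0.1 rad and horizontal distance between rake and mat below 0.03 m and z of rake in the frame of mat below 0.008 m and contact force between the fingers and rake below 0.1 N); the robot touches nothing.
It fails at once if a rod pressed with more than 15 N (contact force between any of board, rake and left_rod1 above 15 N or contact force between any of board, rake and right_rod1 above 15 N or contact force between rake and left_rod2 above 15 N or contact force between rake and left_rod3 above 15 N or contact force between rake and right_rod2 above 15 N or contact force between rake and right_rod3 above 15 N).
It fails at once if the fingers touch a rod (contact force between the fingers and left_rod1 above 0.3 N or contact force between the fingers and left_rod2 above 0.3 N or contact force between the fingers and left_rod3 above 0.3 N or contact force between the fingers and right_rod1 above 0.3 N or contact force between the fingers and right_rod2 above 0.3 N or contact force between the fingers and right_rod3 above 0.3 N).
It fails at once if jar, bowl or dish shifted by more than 15 mm or tipped (distance of any of jar, bowl, dish from where it was at the start of the episode above 0.015 m or angle between any of jar, bowl, dish's own z axis and vertical above 0.3 rad).
It also fails if it takes over 72 s, if anything falls off the work surface, if the arm or the gripper's body presses on something with over 40 N, if the wrist force passes 120 N, or if a joint passes its speed limit or range.

## Working session

There is one attempt and no reset: what is moved stays moved. The work goes in short steps, Python scripts to look and compute and a tool call to move; the robot and the scene stay as the last step left them, time stands still between calls to the robot, and variables do not carry over. Pictures are saved under pics/ and viewed, at most 10 in all, crops included, and the job is handed in when it is done.

Besides the shell and the picture viewer there is one more tool, called as name([rows], argument=value, ...), one row to a line, values as JSON. carry_out: Moves the arm, as the interface text tells. Its arguments: {"type":"object","properties":{"targets":{"type":"array","items":{"type":"object","properties":{"dp":{"type":"array","items":{"type":"number"}},"yaw":{"type":"number"}}}},"fingers":{"type":"number"},"grip_force":{"type":"number"}},"required":["targets"]}

```bash
mkdir -p pics; python3 - <<'E'
from rig import r
import cv2,numpy as np
s=r.sense();print(s, r.tip_reach)
for n in("scene","top"):
    im=r.grab_frame(n);cv2.imwrite(f"pics/{n}0.png",im[:,:,::-1]);c=r.get_calibration(n);print(n,c)
E
```

```text
{'clock': 0.0, 'qpos': array([-1.28040083e+00,  3.53670123e-01,  1.63415527e+00, -5.27586469e-06,
        1.15518245e+00, -2.42754264e-03]), 'qvel': array([-0.00019009,  0.00193042, -0.00017652,  0.00108659,  0.00156945,
       -0.00173691]), 'joint_efforts': array([-1.36709616e-03, -6.05259705e+01, -3.42067730e+01, -2.67468822e-04,
        9.38606390e-03, -1.65196019e-05]), 'eef_pos': array([ 180.24812229, -597.91943028,  217.538921  ]), 'tcp_rot': array([-3.14017745e+00,  1.38824762e-06,  2.92825172e-01]), 'contact_force': array([ 0.18497979,  0.53974566, -0.35877801]), 'wrist_torque': array([-0.02809951, -0.01523818,  0.04308268]), 'grasp_force': 0.0, 'opening': 0.9986673606396798} 8.0
scene {'fx': 543.0291740808608, 'fy': 543.0291740808608, 'cx': 326.27967954487093, 'cy': 235.0653962004741, 'rvec': array([ 1.78962538,  1.41647882, -0.75982194]), 'tvec': array([-157.82833351, -277.56114487, 1533.07079   ])}
top {'fx': 458.0790340322574, 'fy': 458.0790340322574, 'cx': 331.5667812024226, 'cy': 240.80712803473855, 'rvec': array([ 2.20486755, -1.97474106,  0.23523418]), 'tvec': array([-60.15458753, 627.98257477, 837.12415146])}
```

View pics/top0.png

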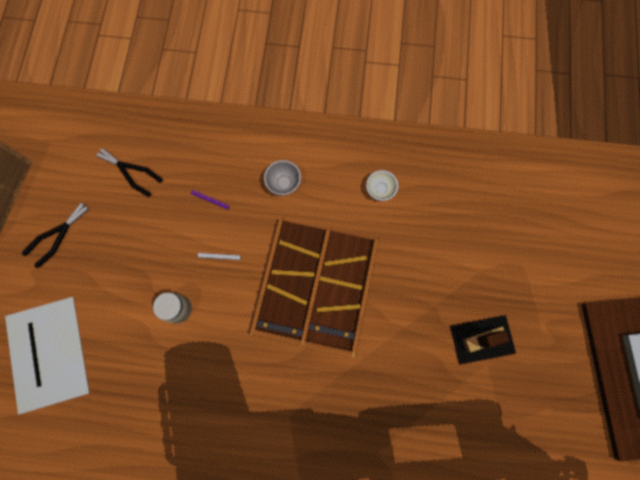

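View pics/scene0.png

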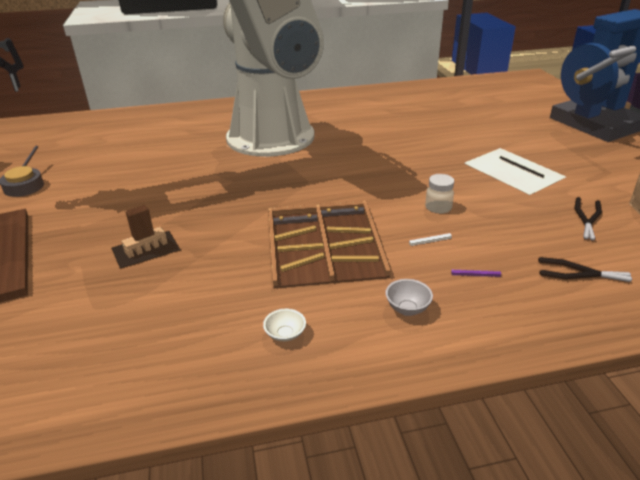

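The top view shows the board, with corners at about (279,220), (376,239), (353,354) and (251,332), and three brass rods in each bay. The rake is on the mat at (482,340), the jar at (169,307), the bowl at (282,178) and the dish at (382,185). Purple (210,200) and white (218,257) are look-alike rods. For the rake, the only candidate is (482,340) top / (145,240) scene; the cutting boards and pliers don't match its description.

```bash
cat > h.py <<'E'
import cv2,numpy as np
from rig import r
def ray(c,uv):
    R=cv2.Rodrigues(np.array(c["rvec"]))[0];t=np.array(c["tvec"])
    d=R.T@np.array([(uv[0]-c["cx"])/c["fx"],(uv[1]-c["cy"])/c["fy"],1]);return -R.T@t,d
def onz(c,uv,z):
    o,d=ray(c,uv);return o+d*(z-o[2])/d[2]
def rect(c,mask,z,lo,hi):
    out=[]
    for k in cv2.findContours(mask.astype(np.uint8),cv2.RETR_EXTERNAL,cv2.CHAIN_APPROX_NONE)[0]:
        if lo<cv2.contourArea(k)<hi:
            P=np.array([onz(c,p[0],z)[:2] for p in k],np.float32)
            b=cv2.boxPoints(cv2.minAreaRect(P));e=b[1]-b[0],b[2]-b[1]
            l=max(e,key=np.linalg.norm);out.append((b.mean(0).round(1),sorted(np.linalg.norm(q).round(1) for q in e),np.degrees(np.arctan2(l[1],l[0])).round(1),k.reshape(-1,2).mean(0).round()))
    return out
E
python3 - <<'E'
from h import *
im=cv2.imread("pics/top0.png");c=r.get_calibration("top")
print("cam",ray(c,(320,240))[0])
for uv in [(279,220),(376,239),(353,354),(251,332)]:print("corner",onz(c,uv,20).round(1))
hsv=cv2.cvtColor(im,cv2.COLOR_BGR2HSV)
m=np.zeros(im.shape[:2],bool);m[215:360,245:380]=1
print(np.unique(hsv[272:274,280:300].reshape(-1,3),axis=0)[:6], hsv[270,300],hsv[300,320])
for x in rect(c,m&(hsv[...,0]>18)&(hsv[...,0]<32)&(hsv[...,2]>90)&(hsv[...,1]>110),14,20,600):print("rod",x)
m2=np.zeros_like(m);m2[310:370,440:525]=1
for x in rect(c,m2&(hsv[...,2]<60),4,200,5000):print("mat",x)
for n,p in dict(jar=(168,306,70),bowl=(282,178,35),dish=(382,185,25)).items():print(n,onz(c,p[:2],p[2]).round())
a=cv2.resize(im[305:375,435:530],None,fx=5,fy=5,interpolation=cv2.INTER_CUBIC);b=cv2.resize(im[210:365,240:385],None,fx=3,fy=3)
s=cv2.imread("pics/scene0.png")
d=cv2.resize(s[195:275,95:195],None,fx=3,fy=3)
C=np.zeros((590,800,3),np.uint8);C[:350,:475]=a;C[350:590,:300]=d;
b=cv2.resize(im[215:360,245:380],(325,350));C[:350,475:800]=b
cv2.imwrite("pics/crop1.png",C)
E
```

```text
cam [420.47893229 -11.57793881 960.11507248]
corner [676.6 126.8  20. ]
corner [657.8 -82.4  20. ]
corner [417.8 -57.4  20. ]
corner [438.1 151.   20. ]
[[ 19 192 161]
 [ 19 192 163]
 [ 19 192 167]
 [ 19 194 162]
 [ 19 194 164]
 [ 19 194 166]] [ 13 200  70] [ 10 190  78]
rod (array([506.2, -19.1], dtype=float32), [np.float32(8.6), np.float32(84.7)], np.float32(-79.3), array([339., 308.]))
rod (array([522.4,  89.9], dtype=float32), [np.float32(7.8), np.float32(87.6)], np.float32(72.2), array([287., 294.]))
rod (array([557.8, -17.5], dtype=float32), [np.float32(7.9), np.float32(87.2)], np.float32(83.1), array([340., 283.]))
rod (array([567.7,  83.1], dtype=float32), [np.float32(8.3), np.float32(88.2)], np.float32(-87.8), array([293., 273.]))
rod (array([605.9, -23.5], dtype=float32), [np.float32(8.8), np.float32(83.1)], np.float32(-75.0), array([346., 260.]))
rod (array([620. ,  77.7], dtype=float32), [np.float32(8.1), np.float32(87.5)], np.float32(75.7), array([299., 249.]))
mat (array([ 476.4, -317.5], dtype=float32), [np.float32(77.6), np.float32(118.3)], np.float32(-73.1), array([482., 339.]))
jar [468. 309.  70.]
bowl [766. 131.  35.]
dish [778. -85.  25.]
```

View pics/crop1.png

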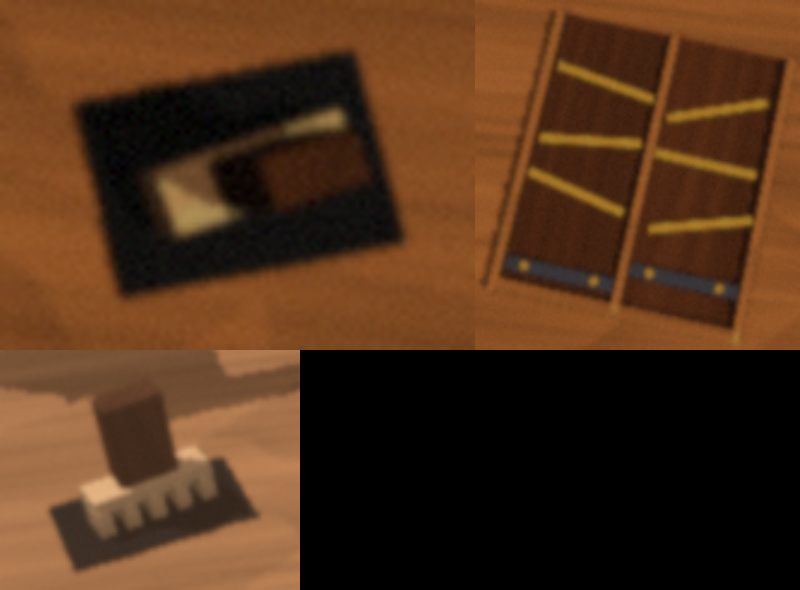

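The crop confirms the rake: a dark grip block on a pale five-tooth head on the black mat. The top of the block is at about px (498,339).

```bash
cat >> h.py <<'E'
def go(x,y,z,yawdeg):
    s=r.sense();p=s["eef_pos"];R=cv2.Rodrigues(np.eye(3))[0]
    from scipy.spatial.transform import Rotation as Q
    M=Q.from_euler("xyz",s["tcp_rot"]).as_matrix();cur=np.degrees(s["tcp_rot"][2])
    dy=-(yawdeg-cur)
    print("dp",(M.T@(np.array([x,y,z])-p)).round(1),"yaw",round((dy+180)%360-180,1),"tcp",p.round(1),"yawnow",cur.round(2),"F",s["contact_force"].round(1),"open",round(s["opening"],2),"grip",round(s["grasp_force"],1),"t",s["clock"])
E
python3 - <<'E'
from h import *
c=r.get_calibration("top")
P=np.array([onz(c,u,94)[:2] for u in [(487.4,335),(507,331),(509.4,342),(490,347.4)]]);print(P.round(1),P.mean(0))
im=cv2.imread("pics/top0.png").astype(int)
# pale head top z=32: extents
m=np.zeros(im.shape[:2],bool);m[310:370,440:525]=1
for x in rect(c,m&(im.sum(2)>330)&(im[...,0]>70),32,10,3000):print(x)
go(*P.mean(0),200,106.9)
E
```

```text
[[ 479.3 -298.2]
 [ 490.6 -334.2]
 [ 471.1 -339.1]
 [ 457.4 -303.7]] [ 474.61794307 -318.81068626]
(array([ 459.2, -292.2], dtype=float32), [np.float32(11.6), np.float32(17.3)], np.float32(-83.7), array([473., 347.]))
dp [ 362.4 -182.3   17.9] yaw -90.1 tcp [ 180.3 -598.   217.6] yawnow 16.78 F [-0.1  0.2 -0.4] open 1.0 grip 0.0 t 0.1
```

carry_out([
  {"dp":[40,-20,2],"yaw":-10},
  {"dp":[80,-40,4],"yaw":-20},
  {"dp":[120,-60,6],"yaw":-30},
  {"dp":[160,-80,8],"yaw":-40},
  {"dp":[200,-100,10],"yaw":-50},
  {"dp":[240,-120,12],"yaw":-60},
  {"dp":[280,-140,14],"yaw":-70},
  {"dp":[320,-161,16],"yaw":-80},
  {"dp":[350,-176,18],"yaw":-88},
  {"dp":[362.4,-182.3,18],"yaw":-90.1},
  {"dp":[362.4,-182.3,18],"yaw":-90.1},
  {"dp":[362.4,-182.3,18],"yaw":-90.1},
], fingers=1, grip_force=60)

```text
clock: 1.6
eef_pos: [474.0, -319.9, 200.2]
tcp_rot: [-3.141, 0.0, 1.863]
contact_force: [-0.3, -0.4, -0.1]
opening: 0.999
grasp_force: 0.0
```

```bash
python3 - <<'E'
from h import *
c=r.get_calibration("wrist");im=r.grab_frame("wrist");cv2.imwrite("pics/w1.png",im[:,:,::-1])
print(c,ray(c,(320,240)))
go(474.6,-318.8,60,106.9)
E
```

```text
{'fx': 422.6311487737251, 'fy': 422.6311487737251, 'cx': 320.0656186638568, 'cy': 239.00154694062704, 'rvec': array([-2.85051189, -0.41861251, -0.05489799]), 'tvec': array([-363.50401675, -456.87810925,  244.95774807])} (array([ 456.80006456, -257.10959194,  355.11326925]), array([ 0.07490908, -0.25107855, -0.96506673]))
dp [  1.    1.  140.3] yaw -0.2 tcp [ 474.  -320.   200.3] yawnow 106.74 F [0.3 0.3 0.2] open 1.0 grip 0.0 t 1.65
```

View pics/w1.png

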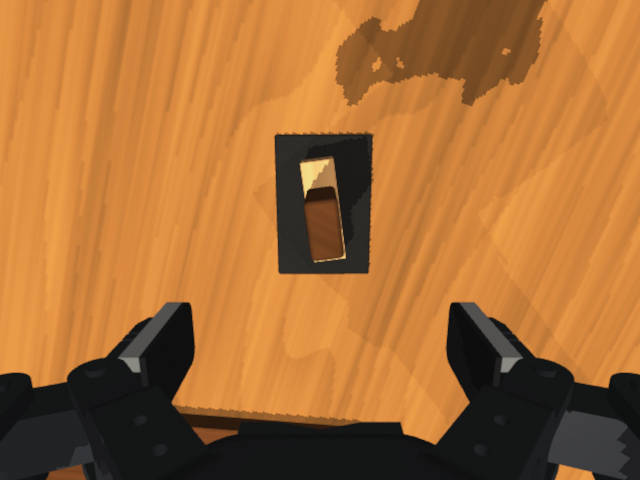

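The wrist view shows the mat at about (323,203). The top of the grip block is near (325,230), turned a few degrees relative to the jaws.

```bash
python3 - <<'E'
from h import *
c=r.get_calibration("wrist");im=cv2.imread("pics/w1.png");hsv=cv2.cvtColor(im,cv2.COLOR_BGR2HSV)
m=np.zeros(im.shape[:2],bool);m[140:268,285:365]=1
print(hsv[230,325],hsv[194,320],hsv[170,312],hsv[180,328],hsv[210,312])
for x in rect(c,m&(hsv[...,2]>65)&(hsv[...,2]<150)&(hsv[...,1]>130),94,100,6000):print("grip",x)
for x in rect(c,m&(hsv[...,2]>150),32,100,6000):print("head",x)
for x in rect(c,m&(hsv[...,2]>60),32,100,6000):print("all",x)
m[:]=0;m[125:280,270:378]=1
k=cv2.findContours((m&(hsv[...,2]<62)).astype(np.uint8),0,1)[0]
for x in rect(c,m&(hsv[...,2]<70),4,1000,30000):print("mat",x)
for a in [(300,158),(334,156)]:print("head far corner",onz(c,a,32).round(1))
E
```

```text
[ 12 181 114] [ 12 178  43] [ 22 120 244] [ 15 142 182] [ 12 181 117]
grip (array([ 472.7, -306.3], dtype=float32), [np.float32(22.4), np.float32(65.7)], np.float32(-65.6), array([326., 201.]))
head (array([ 466.3, -294.6], dtype=float32), [np.float32(25.4), np.float32(26.9)], np.float32(-65.8), array([318., 177.]))
all (array([ 476.6, -318.3], dtype=float32), [np.float32(28.0), np.float32(82.1)], np.float32(-65.6), array([322., 206.]))
mat (array([ 478.1, -319.7], dtype=float32), [np.float32(78.5), np.float32(117.1)], np.float32(-73.2), array([323., 202.]))
head far corner [ 449.  -284.3   32. ]
head far corner [ 473.1 -275.6   32. ]
```

```bash
python3 - <<'E'
from h import *
go(477.5,-317.5,57,114.4)
E
```

```text
dp [  1.4   4.2 143.3] yaw -7.7 tcp [ 474.  -320.   200.3] yawnow 106.74 F [0.3 0.3 0.2] open 1.0 grip 0.0 t 1.65
```

carry_out([
  {"dp":[1.4,4.2,10],"yaw":-7.7},
  {"dp":[1.4,4.2,45],"yaw":-7.7},
  {"dp":[1.4,4.2,80],"yaw":-7.7},
  {"dp":[1.4,4.2,110],"yaw":-7.7},
  {"dp":[1.4,4.2,130],"yaw":-7.7},
  {"dp":[1.4,4.2,143.3],"yaw":-7.7},
  {"dp":[1.4,4.2,143.3],"yaw":-7.7},
  {"dp":[1.4,4.2,143.3],"yaw":-7.7},
])

```text
clock: 2.65
eef_pos: [478.7, -317.2, 57.8]
tcp_rot: [3.141, 0.001, 1.999]
contact_force: [0.5, 0.2, -0.6]
opening: 1.001
grasp_force: 0.0
```

carry_out([
  {"dp":[0,0,0]},
  {"dp":[0,0,0]},
  {"dp":[0,0,0]},
  {"dp":[0,0,0]},
  {"dp":[0,0,0]},
  {"dp":[0,0,0]},
  {"dp":[0,0,0]},
  {"dp":[0,0,0]},
], fingers=-1, grip_force=60)

```text
schema error: expected keys dp, yaw
```

carry_out([
  {"dp":[0,0,0],"yaw":0},
  {"dp":[0,0,0],"yaw":0},
  {"dp":[0,0,0],"yaw":0},
  {"dp":[0,0,0],"yaw":0},
  {"dp":[0,0,0],"yaw":0},
  {"dp":[0,0,0],"yaw":0},
  {"dp":[0,0,0],"yaw":0},
  {"dp":[0,0,0],"yaw":0},
], fingers=-1, grip_force=60)

```text
clock: 3.65
eef_pos: [478.3, -316.8, 57.2]
tcp_rot: [-3.142, 0.0, 2.0]
contact_force: [-2.8, 0.4, 5.6]
opening: 0.248
grasp_force: 60.0
```

carry_out([
  {"dp":[0,0,-15],"yaw":0},
  {"dp":[0,0,-45],"yaw":0},
  {"dp":[0,0,-85],"yaw":0},
  {"dp":[0,0,-120],"yaw":0},
  {"dp":[0,0,-140],"yaw":0},
  {"dp":[0,0,-140],"yaw":0},
])

```text
clock: 4.4
eef_pos: [479.3, -317.2, 199.1]
tcp_rot: [3.139, 0.003, 2.0]
contact_force: [0.1, -0.4, -1.9]
opening: 0.249
grasp_force: 59.4
```

```bash
python3 - <<'E'
from h import *
im=cv2.imread("pics/top0.png");c=r.get_calibration("top");hsv=cv2.cvtColor(im,cv2.COLOR_BGR2HSV)
m=np.zeros(im.shape[:2],bool);m[215:360,245:380]=1
print(hsv[328,280],hsv[331,320],hsv[250,350],hsv[300,265])
st=m&(hsv[...,1]<110)
for x in rect(c,st,16,30,2000):print("strip",x)
rod=(hsv[...,0]>17)&(hsv[...,2]>110)
rib=m&(hsv[...,2]>105)
bay=m&(hsv[...,2]<100)
k=cv2.morphologyEx(bay.astype(np.uint8),cv2.MORPH_CLOSE,np.ones((5,5)))
# find rib line crossings along rows in world: sample profile across at several board x
for X in (460,500,540,585,640,655):
    ys=np.arange(-100,170,0.5);R,t=c["rvec"],c["tvec"]
    K=np.array([[c["fx"],0,c["cx"]],[0,c["fy"],c["cy"]],[0,0,1]])
    cen=0
    P=np.array([[X-(y-34)*np.sin(np.radians(-5.7))*1.0,y,20] for y in ys],float)
    uv=cv2.projectPoints(P,R,t,K,None)[0].reshape(-1,1,2).astype(np.float32)
    v=cv2.remap(hsv[...,2],uv,None,cv2.INTER_LINEAR).ravel().astype(int)
    d=v>105;e=np.flatnonzero(np.diff(d.astype(int)))
    print(X,[(float(ys[i]),"+" if d[i+1] else "-") for i in e])
E
```

```text
[140  13  57] [ 2 54 61] [ 11 192  73] [ 11 208  65]
strip (array([454. , -49.3], dtype=float32), [np.float32(13.0), np.float32(14.4)], np.float32(-5.7), array([351., 335.]))
strip (array([457.8,  -9.9], dtype=float32), [np.float32(12.5), np.float32(50.3)], np.float32(84.0), array([332., 331.]))
strip (array([452.6,  95.7], dtype=float32), [np.float32(13.1), np.float32(50.9)], np.float32(83.6), array([279., 328.]))
460 [(-57.5, '-'), (-43.0, '+'), (-36.0, '-'), (16.5, '+'), (23.5, '-'), (38.5, '+'), (45.5, '-'), (142.0, '+'), (150.0, '-'), (154.5, '+')]
500 [(-62.0, '-'), (-0.5, '+'), (25.5, '-'), (34.5, '+'), (41.5, '-'), (138.0, '+'), (146.0, '-'), (149.5, '+')]
540 [(-66.0, '-'), (29.5, '+'), (38.0, '-'), (133.5, '+'), (142.0, '-'), (146.5, '+')]
585 [(-70.0, '-'), (25.0, '+'), (33.0, '-'), (129.0, '+'), (137.5, '-'), (141.5, '+')]
640 [(-76.0, '-'), (19.5, '+'), (27.0, '-'), (123.0, '+'), (131.5, '-'), (136.0, '+')]
655 [(-78.0, '-'), (17.5, '+'), (26.0, '-'), (121.0, '+'), (130.0, '-'), (136.0, '+')]
```

```bash
cat >> h.py <<'E'
a=np.radians(-6.0);U=np.array([np.cos(a),np.sin(a)]);V=np.array([-U[1],U[0]])
W=lambda s,t:np.array([547.6,33.0])+s*U+t*V
def bt():
    p=r.sense()["eef_pos"][:2]-np.array([547.6,33.0]);f=r.sense()["contact_force"];print("board s,t",(p@U).round(2),(p@V).round(2),"Fs",(f[:2]@U).round(2),"Ft",(f[:2]@V).round(2),"Fz",f[2].round(2))
E
python3 - <<'E'
from h import *
go(*W(102,52),150,84.0)
E
```

```text
dp [283.2 321.9  48.9] yaw 30.6 tcp [ 479.3 -317.2  199.1] yawnow 114.58 F [ 0.1 -0.4 -1.9] open 0.25 grip 59.4 t 4.4
```

carry_out([
  {"dp":[14,16,0],"yaw":2},
  {"dp":[42,48,0],"yaw":5},
  {"dp":[73,83,0],"yaw":8},
  {"dp":[105,119,0],"yaw":11.5},
  {"dp":[136,155,0],"yaw":15},
  {"dp":[168,191,5],"yaw":18.5},
  {"dp":[200,227,15],"yaw":22},
  {"dp":[230,261,25],"yaw":25},
  {"dp":[257,292,37],"yaw":28},
  {"dp":[275,313,46],"yaw":30},
  {"dp":[283.2,321.9,48.9],"yaw":30.6},
  {"dp":[283.2,321.9,48.9],"yaw":30.6},
])

```text
clock: 5.9
eef_pos: [652.8, 74.9, 147.2]
tcp_rot: [-3.14, 0.0, 1.467]
contact_force: [0.1, -0.6, -1.1]
opening: 0.243
grasp_force: 59.3
```

carry_out([
  {"dp":[0,0,0],"yaw":0},
  {"dp":[0,0,0],"yaw":0},
])

```text
clock: 6.15
eef_pos: [653.2, 73.7, 148.5]
tcp_rot: [3.141, 0.0, 1.465]
contact_force: [0.5, 0.5, -1.1]
opening: 0.247
grasp_force: 59.3
```

```bash
python3 - <<'E'
from h import *
bt();go(*W(102,52),61,84.0)
im=r.grab_frame("wrist");cv2.imwrite("pics/w2.png",im[:,:,::-1])
t=r.grab_frame("top");cv2.imwrite("pics/t2.png",t[:,:,::-1])
E
```

```text
board s,t 100.75 51.5 Fs 0.47 Ft 0.56 Fz -1.12
dp [ 0.5  1.2 87.5] yaw -0.1 tcp [653.2  73.7 148.5] yawnow 83.93 F [ 0.5  0.5 -1.1] open 0.25 grip 59.3 t 6.15
```

View pics/w2.png

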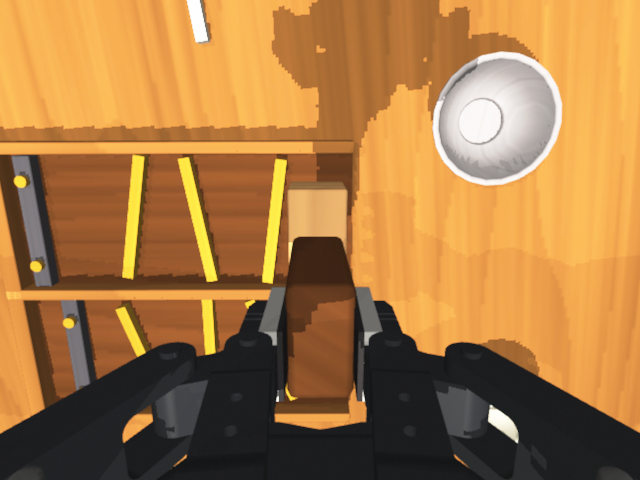

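The wrist view shows the rake hanging squarely, with its head at about (318,210–290), beyond left rod 3 at (275,220). The left strip's face runs from (33,158) to (57,284), and the ribs are at v≈148 and v≈293.

```bash
python3 - <<'E'
from h import *
c=r.get_calibration("wrist")
def B(u,z):
    p=onz(c,u,z)[:2]-np.array([547.6,33.0]);return (p@U).round(1),(p@V).round(1)
for n,u,z in [("ribL",(60,153),20),("ribL",(350,153),20),("ribM",(60,290),20),("ribM",(240,290),20),("strip",(33,157),16),("strip",(57,284),16),("rod3a",(286,160),14),("rod3b",(273,282),14),("headtop",(290,185),1),("end",(352,148),20),("headL",(289,185),148.5-53.2+28),("headR",(348,185),148.5-53.2+28)]:print(n,B(u,z))
c2=r.get_calibration("top")
E
```

```text
ribL (np.float64(-68.5), np.float64(100.3))
ribL (np.float64(122.3), np.float64(99.9))
ribM (np.float64(-84.1), np.float64(3.9))
ribM (np.float64(45.0), np.float64(3.6))
strip (np.float64(-89.4), np.float64(97.5))
strip (np.float64(-88.1), np.float64(6.9))
rod3a (np.float64(79.6), np.float64(95.0))
rod3b (np.float64(68.1), np.float64(7.4))
headtop (np.float64(81.1), np.float64(76.4))
end (np.float64(123.6), np.float64(103.2))
headL (np.float64(89.3), np.float64(93.0))
headR (np.float64(114.4), np.float64(93.0))
```

carry_out([
  {"dp":[0,1,20],"yaw":0},
  {"dp":[0,1,45],"yaw":0},
  {"dp":[0,1,65],"yaw":0},
  {"dp":[0,1,78],"yaw":0},
  {"dp":[0,1,85],"yaw":0},
  {"dp":[0,1,87.5],"yaw":0},
  {"dp":[0,1,87.5],"yaw":0},
  {"dp":[0,1,87.5],"yaw":0},
])

```text
clock: 7.25
eef_pos: [654.8, 74.6, 61.3]
tcp_rot: [3.14, -0.0, 1.466]
contact_force: [0.4, -1.2, -0.7]
opening: 0.247
grasp_force: 59.3
```

```bash
python3 - <<'E'
from h import *
bt();go(*W(-30,51),61,84.0)
E
```

```text
board s,t 102.25 52.62 Fs 0.54 Ft -1.19 Fz -0.73
dp [-1.700e+00 -1.323e+02  1.000e-01] yaw -0.0 tcp [654.8  74.6  61.3] yawnow 83.97 F [ 0.4 -1.2 -0.7] open 0.25 grip 59.3 t 7.25
```

carry_out([
  {"dp":[0,-3,0],"yaw":0},
  {"dp":[0,-8,0],"yaw":0},
  {"dp":[0,-13,0],"yaw":0},
  {"dp":[0,-18,0],"yaw":0},
  {"dp":[0,-23,0],"yaw":0},
  {"dp":[0,-28,0],"yaw":0},
  {"dp":[0,-33,0],"yaw":0},
  {"dp":[-0.5,-38,0],"yaw":0},
  {"dp":[-0.5,-43,0],"yaw":0},
  {"dp":[-1,-48,0],"yaw":0},
  {"dp":[-1,-53,0],"yaw":0},
  {"dp":[-1,-58,0],"yaw":0},
])

```text
clock: 8.75
eef_pos: [596.2, 79.7, 60.6]
tcp_rot: [3.142, 0.0, 1.466]
contact_force: [0.3, -0.5, -0.8]
opening: 0.249
grasp_force: 59.3
```

carry_out([
  {"dp":[0,-5,0],"yaw":0},
  {"dp":[0,-10,0],"yaw":0},
  {"dp":[0,-15,0],"yaw":0},
  {"dp":[0,-20,0],"yaw":0},
  {"dp":[0,-25,0],"yaw":0},
  {"dp":[0,-30,0],"yaw":0},
  {"dp":[0,-35,0],"yaw":0},
  {"dp":[0,-40,0],"yaw":0},
  {"dp":[0,-45,0],"yaw":0},
  {"dp":[0,-50,0],"yaw":0},
  {"dp":[0,-55,0],"yaw":0},
  {"dp":[0,-58,0],"yaw":0},
])

```text
clock: 10.25
eef_pos: [538.5, 85.8, 60.6]
tcp_rot: [-3.142, 0.0, 1.466]
contact_force: [0.8, 0.3, -1.2]
opening: 0.246
grasp_force: 59.2
```

```bash
python3 - <<'E'
from h import *
im=r.grab_frame("wrist");cv2.imwrite("pics/w3.png",im[:,:,::-1])
bt();go(*W(-50,51.5),61,84.0)
E
```

```text
board s,t -14.87 51.57 Fs 0.51 Ft 0.13 Fz -1.54
dp [ -0.1 -35.1  -0.4] yaw -0.0 tcp [538.2  85.8  60.6] yawnow 83.98 F [ 0.5  0.1 -1.5] open 0.24 grip 59.2 t 10.3
```

View pics/w3.png

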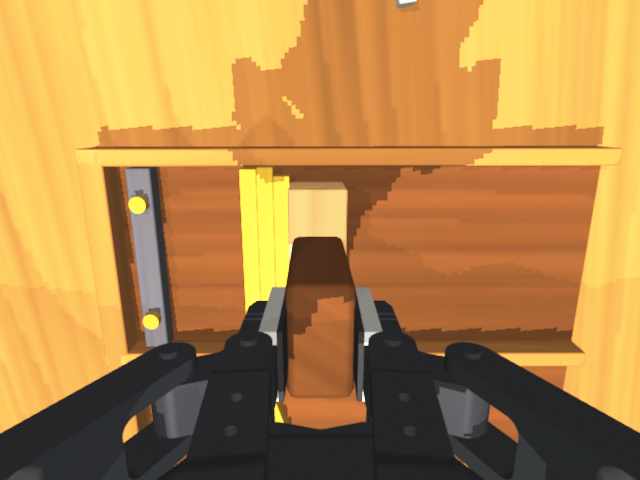

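The three rods are already in a straight row in front of the rake. Rod 1's front edge is at about (240,172) and the strip's face runs from (158,170) to (171,340).

```bash
python3 - <<'E'
from h import *
c=r.get_calibration("wrist")
def B(u,z):
    p=onz(c,u,z)[:2]-np.array([547.6,33.0]);return (p@U).round(1),(p@V).round(1)
for n,u,z in [("strip",(158,170),16),("strip",(171,340),16),("stripfoot",(172,315),6),("rod1",(240,172),14),("rod1",(246,300),14),("rake face",(289,190),60.6-53.2+28)]:print(n,B(u,z))
E
```

```text
strip (np.float64(-89.1), np.float64(97.2))
strip (np.float64(-91.2), np.float64(9.2))
stripfoot (np.float64(-93.2), np.float64(18.7))
rod1 (np.float64(-51.2), np.float64(96.1))
rod1 (np.float64(-51.4), np.float64(30.8))
rake face (np.float64(-26.6), np.float64(90.6))
```

carry_out([
  {"dp":[0,-4,0],"yaw":0},
  {"dp":[0,-8,0],"yaw":0},
  {"dp":[0,-12,0],"yaw":0},
  {"dp":[0,-16,0],"yaw":0},
  {"dp":[0,-20,0],"yaw":0},
  {"dp":[0,-23,0],"yaw":0},
  {"dp":[0,-26,0],"yaw":0},
  {"dp":[0,-29,0],"yaw":0},
  {"dp":[0,-31,0],"yaw":0},
  {"dp":[0,-32,0],"yaw":0},
  {"dp":[0,-33,0],"yaw":0},
])

```text
clock: 11.68
eef_pos: [506.0, 89.3, 60.6]
tcp_rot: [3.142, -0.0, 1.466]
contact_force: [1.4, -0.6, -1.0]
opening: 0.247
grasp_force: 59.4
```

carry_out([
  {"dp":[0,-0.5,0],"yaw":0},
  {"dp":[0,-1,0],"yaw":0},
  {"dp":[0,-1.5,0],"yaw":0},
  {"dp":[0,-2,0],"yaw":0},
])

```text
clock: 12.18
eef_pos: [504.0, 89.5, 60.6]
tcp_rot: [-3.142, -0.0, 1.466]
contact_force: [2.0, 0.2, -1.5]
opening: 0.243
grasp_force: 59.4
```

```bash
python3 -c "
from h import *
bt()"
```

```text
board s,t -49.25 51.61 Fs 1.93 Ft 0.44 Fz -1.47
```

carry_out([
  {"dp":[0,-0.4,0],"yaw":0},
  {"dp":[0,-0.8,0],"yaw":0},
  {"dp":[0,-1.2,0],"yaw":0},
  {"dp":[0,-1.6,0],"yaw":0},
])

```text
clock: 12.68
eef_pos: [502.4, 89.6, 60.6]
tcp_rot: [-3.142, 0.0, 1.466]
contact_force: [-0.1, -0.3, -1.5]
opening: 0.246
grasp_force: 59.4
```

carry_out([
  {"dp":[0,-0.4,0],"yaw":0},
  {"dp":[0,-0.8,0],"yaw":0},
  {"dp":[0,-1.2,0],"yaw":0},
])

```text
clock: 13.05
eef_pos: [501.2, 89.7, 60.5]
tcp_rot: [-3.141, 0.0, 1.466]
contact_force: [1.3, 0.2, -1.5]
opening: 0.243
grasp_force: 59.4
```

carry_out([
  {"dp":[0,-0.4,0],"yaw":0},
  {"dp":[0,-0.8,0],"yaw":0},
  {"dp":[0,-1.2,0],"yaw":0},
])

```text
clock: 13.42
eef_pos: [500.0, 89.9, 60.6]
tcp_rot: [-3.142, 0.0, 1.466]
contact_force: [1.3, -0.0, -1.6]
opening: 0.244
grasp_force: 59.4
```

carry_out([
  {"dp":[0,-0.4,0],"yaw":0},
  {"dp":[0,-0.8,0],"yaw":0},
])

```text
clock: 13.68
eef_pos: [499.2, 90.0, 60.6]
tcp_rot: [-3.142, -0.0, 1.466]
contact_force: [1.8, 0.1, -1.9]
opening: 0.24
grasp_force: 59.4
```

carry_out([
  {"dp":[0,-0.4,0],"yaw":0},
  {"dp":[0,-0.8,0],"yaw":0},
])

```text
clock: 13.92
eef_pos: [498.4, 90.0, 60.6]
tcp_rot: [-3.141, 0.0, 1.466]
contact_force: [1.3, -0.0, -1.0]
opening: 0.246
grasp_force: 59.4
```

carry_out([
  {"dp":[0,-0.3,0],"yaw":0},
  {"dp":[0,-0.6,0],"yaw":0},
])

```text
clock: 14.18
eef_pos: [497.8, 90.1, 60.6]
tcp_rot: [-3.142, 0.0, 1.466]
contact_force: [1.0, 0.0, -1.3]
opening: 0.245
grasp_force: 59.4
```

carry_out([
  {"dp":[0,-0.3,0],"yaw":0},
  {"dp":[0,-0.6,0],"yaw":0},
])

```text
clock: 14.42
eef_pos: [497.4, 90.2, 60.6]
tcp_rot: [3.141, -0.0, 1.466]
contact_force: [2.3, -0.5, -1.7]
opening: 0.244
grasp_force: 59.1
```

carry_out([
  {"dp":[0,-0.25,0],"yaw":0},
  {"dp":[0,-0.5,0],"yaw":0},
])

```text
clock: 14.68
eef_pos: [497.2, 90.2, 60.7]
tcp_rot: [3.141, -0.0, 1.466]
contact_force: [4.1, -0.5, -2.8]
opening: 0.244
grasp_force: 59.0
```

carry_out([
  {"dp":[0,-0.25,0],"yaw":0},
  {"dp":[0,-0.5,0],"yaw":0},
  {"dp":[0,-0.5,0],"yaw":0},
])

```text
clock: 15.05
eef_pos: [497.1, 90.3, 60.8]
tcp_rot: [3.14, -0.0, 1.466]
contact_force: [4.6, -0.8, -2.7]
opening: 0.247
grasp_force: 59.0
```

carry_out([
  {"dp":[0,-0.25,0],"yaw":0},
  {"dp":[0,-0.5,0],"yaw":0},
  {"dp":[0,-0.5,0],"yaw":0},
])

```text
clock: 15.42
eef_pos: [496.7, 90.4, 60.9]
tcp_rot: [3.14, -0.0, 1.466]
contact_force: [5.4, -1.5, -2.0]
opening: 0.248
grasp_force: 59.1
```

carry_out([
  {"dp":[0,-0.25,0],"yaw":0},
  {"dp":[0,-0.25,0],"yaw":0},
  {"dp":[0,-0.25,0],"yaw":0},
  {"dp":[0,-0.25,0],"yaw":0},
  {"dp":[0,-0.25,0],"yaw":0},
  {"dp":[0,-0.25,0],"yaw":0},
])

```text
clock: 16.18
eef_pos: [496.6, 90.4, 60.9]
tcp_rot: [3.14, -0.0, 1.466]
contact_force: [5.9, -0.5, -2.5]
opening: 0.241
grasp_force: 59.0
```

carry_out([
  {"dp":[0,0,0],"yaw":0},
  {"dp":[0,0,0],"yaw":0},
  {"dp":[0,0,0],"yaw":0},
  {"dp":[0,0,0],"yaw":0},
])

```text
clock: 16.68
eef_pos: [496.6, 90.4, 60.9]
tcp_rot: [3.14, -0.0, 1.466]
contact_force: [5.4, -1.8, -2.3]
opening: 0.242
grasp_force: 59.0
```

```bash
python3 - <<'E'
from h import *
bt()
im=r.grab_frame("wrist");cv2.imwrite("pics/w4.png",im[:,:,::-1])
E
```

```text
board s,t -56.71 51.78 Fs 5.51 Ft -1.28 Fz -2.32
```

View pics/w4.png

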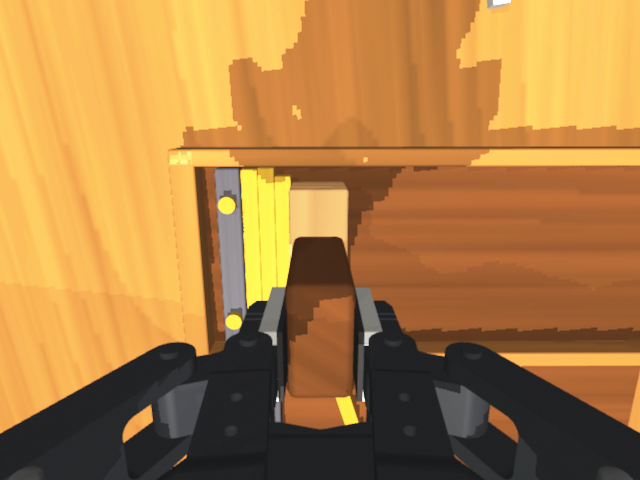

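The left row is straight and tight against the strip, from (241,172) to (290,180), and was held at about 5.5 N. Next I back off and lift.

carry_out([
  {"dp":[0,1,0],"yaw":0},
  {"dp":[0,3,0],"yaw":0},
  {"dp":[0,7,0],"yaw":0},
  {"dp":[0,10,-3],"yaw":0},
  {"dp":[0,12,-20],"yaw":0},
  {"dp":[0,12,-50],"yaw":0},
  {"dp":[0,12,-80],"yaw":0},
  {"dp":[0,12,-90],"yaw":0},
  {"dp":[0,12,-90],"yaw":0},
])

```text
clock: 17.85
eef_pos: [507.6, 89.1, 150.7]
tcp_rot: [3.141, -0.0, 1.466]
contact_force: [-0.6, -0.2, -2.3]
opening: 0.246
grasp_force: 59.4
```

```bash
python3 - <<'E'
from h import *
bt();go(*W(103,-52.5),150,84.0)
E
```

```text
board s,t -45.68 51.61 Fs -0.6 Ft -0.31 Fz -2.28
dp [-104.   148.7    0.8] yaw -0.0 tcp [507.6  89.1 150.7] yawnow 83.97 F [-0.6 -0.2 -2.3] open 0.25 grip 59.4 t 17.85
```

carry_out([
  {"dp":[-6,8,0],"yaw":0},
  {"dp":[-20,28,0],"yaw":0},
  {"dp":[-38,54,0],"yaw":0},
  {"dp":[-56,80,0],"yaw":0},
  {"dp":[-74,106,0],"yaw":0},
  {"dp":[-90,129,0],"yaw":0},
  {"dp":[-100,143,0],"yaw":0},
  {"dp":[-104,148.7,0],"yaw":0},
  {"dp":[-104,148.7,0],"yaw":0},
  {"dp":[-104,148.7,0],"yaw":0},
])

```text
clock: 19.1
eef_pos: [643.8, -29.4, 150.5]
tcp_rot: [-3.141, -0.0, 1.466]
contact_force: [-0.2, 0.5, -2.0]
opening: 0.245
grasp_force: 59.5
```

```bash
python3 - <<'E'
from h import *
bt();go(*W(103,-52.5),61,84.0)
c=r.get_calibration("wrist");im=r.grab_frame("wrist")
b=im[:,:,::-1].copy();cv2.imwrite("pics/w5.png",b)
E
```

```text
board s,t 102.25 -52.01 Fs -0.26 Ft 0.51 Fz -2.03
dp [-0.5  0.8 89.5] yaw 0.0 tcp [643.8 -29.4 150.5] yawnow 84.0 F [-0.2  0.5 -2. ] open 0.25 grip 59.5 t 19.1
```

View pics/w5.png

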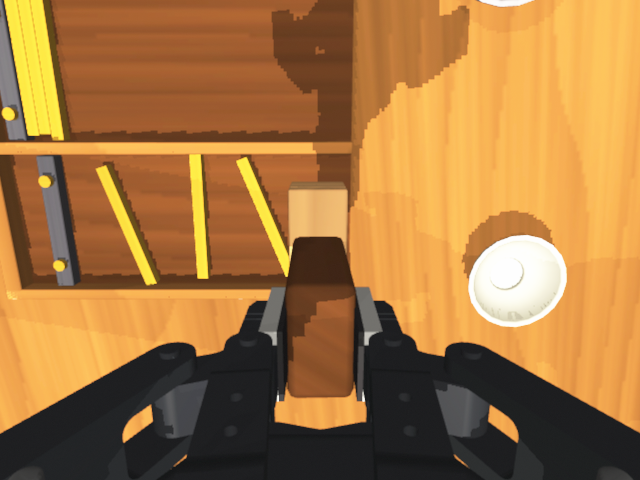

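The left row has stayed tight at (35,60). In the right bay, rod 3 runs from (242,160) to about (291,275), and the strip's face from (60,157) to (76,284). I'll check the clearance for lowering the rake.

```bash
python3 - <<'E'
from h import *
c=r.get_calibration("wrist")
def B(u,z):
    p=onz(c,u,z)[:2]-np.array([547.6,33.0]);return (p@U).round(1),(p@V).round(1)
for n,u,z in [("rod3far",(248,158),14),("rod3 near vis",(290,262),14),("strip",(60,157),16),("strip",(76,284),16),("ribM",(100,153),20),("ribR",(100,290),20),("headL",(289,185),97.3+28),("headR",(348,185),97.3+28)]:print(n,B(u,z))
E
```

```text
rod3far (np.float64(54.9), np.float64(-7.5))
rod3 near vis (np.float64(82.0), np.float64(-81.8))
strip (np.float64(-71.5), np.float64(-6.6))
strip (np.float64(-74.4), np.float64(-97.9))
ribM (np.float64(-42.1), np.float64(-3.8))
ribR (np.float64(-55.3), np.float64(-101.0))
headL (np.float64(90.6), np.float64(-10.7))
headR (np.float64(115.8), np.float64(-10.8))
```

carry_out([
  {"dp":[-1,5.5,10],"yaw":0},
  {"dp":[-1,5.5,40],"yaw":0},
  {"dp":[-1,5.5,65],"yaw":0},
  {"dp":[-1,5.5,80],"yaw":0},
  {"dp":[-1,5.5,87],"yaw":0},
  {"dp":[-1,5.5,89.5],"yaw":0},
  {"dp":[-1,5.5,89.5],"yaw":0},
  {"dp":[-1,5.5,89.5],"yaw":0},
])

```text
clock: 20.15
eef_pos: [650.3, -31.5, 61.8]
tcp_rot: [3.14, -0.0, 1.466]
contact_force: [-0.1, 0.5, -2.2]
opening: 0.246
grasp_force: 59.5
```

```bash
python3 - <<'E'
from h import *
bt();go(*W(-20,-53),61,84.0)
E
```

```text
board s,t 108.9 -53.42 Fs -0.2 Ft 0.48 Fz -2.23
dp [   0.4 -128.9    0.7] yaw -0.0 tcp [650.3 -31.5  61.8] yawnow 83.98 F [-0.1  0.5 -2.2] open 0.25 grip 59.5 t 20.15
```

carry_out([
  {"dp":[0,-3,0],"yaw":0},
  {"dp":[0,-7,0.5],"yaw":0},
  {"dp":[0,-11,0.5],"yaw":0},
  {"dp":[0,-15,0.5],"yaw":0},
  {"dp":[0,-20,0.5],"yaw":0},
  {"dp":[0,-25,0.5],"yaw":0},
  {"dp":[0,-30,0.5],"yaw":0},
  {"dp":[0,-35,0.5],"yaw":0},
  {"dp":[0,-40,0.5],"yaw":0},
  {"dp":[0,-45,0.5],"yaw":0},
  {"dp":[0,-50,0.5],"yaw":0},
  {"dp":[0,-55,0.5],"yaw":0},
])

```text
clock: 21.65
eef_pos: [594.8, -25.7, 60.6]
tcp_rot: [3.142, 0.0, 1.466]
contact_force: [0.7, -0.2, -0.8]
opening: 0.244
grasp_force: 59.5
```

carry_out([
  {"dp":[0,-5,0],"yaw":0},
  {"dp":[0,-10,0],"yaw":0},
  {"dp":[0,-15,0],"yaw":0},
  {"dp":[0,-20,0],"yaw":0},
  {"dp":[0,-25,0],"yaw":0},
  {"dp":[0,-30,0],"yaw":0},
  {"dp":[0,-35,0],"yaw":0},
  {"dp":[0,-40,0],"yaw":0},
  {"dp":[0,-45,0],"yaw":0},
  {"dp":[0,-50,0],"yaw":0},
  {"dp":[0,-54,0],"yaw":0},
  {"dp":[0,-57,0],"yaw":0},
])

```text
clock: 23.15
eef_pos: [538.2, -19.7, 60.6]
tcp_rot: [3.142, 0.0, 1.466]
contact_force: [0.7, -1.2, -1.5]
opening: 0.245
grasp_force: 59.5
```

```bash
python3 - <<'E'
from h import *
im=r.grab_frame("wrist");cv2.imwrite("pics/w6.png",im[:,:,::-1])
bt();go(*W(-50,-53),61,84.0)
E
```

```text
board s,t -4.22 -53.42 Fs 0.52 Ft 0.86 Fz -1.2
dp [  0.4 -45.8  -0.4] yaw -0.0 tcp [537.8 -19.7  60.6] yawnow 83.97 F [ 0.6  0.8 -1.2] open 0.24 grip 59.4 t 23.2
```

View pics/w6.png

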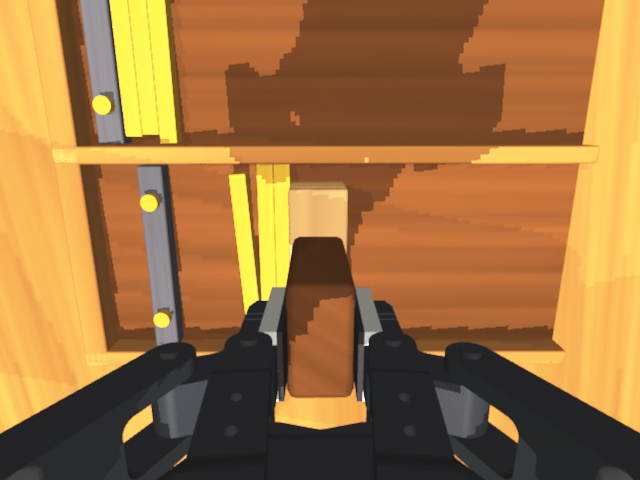

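Rods 2 and 3 are square at the rake, near (272,200). Rod 1 is being picked up at (243,240), and the strip's face is at about (172,250), so I keep combing.

carry_out([
  {"dp":[0,-3,0],"yaw":0},
  {"dp":[0,-7,0],"yaw":0},
  {"dp":[0,-11,0],"yaw":0},
  {"dp":[0,-15,0],"yaw":0},
  {"dp":[0,-19,0],"yaw":0},
  {"dp":[0,-22,0],"yaw":0},
  {"dp":[0,-25,0],"yaw":0},
  {"dp":[0,-27,0],"yaw":0},
  {"dp":[0,-28,0],"yaw":0},
])

```text
clock: 24.32
eef_pos: [510.5, -16.8, 60.6]
tcp_rot: [-3.142, -0.0, 1.466]
contact_force: [1.2, 0.2, -1.4]
opening: 0.247
grasp_force: 59.5
```

carry_out([
  {"dp":[0,-0.5,0],"yaw":0},
  {"dp":[0,-1,0],"yaw":0},
  {"dp":[0,-1.5,0],"yaw":0},
  {"dp":[0,-2,0],"yaw":0},
])

```text
clock: 24.82
eef_pos: [508.6, -16.6, 60.6]
tcp_rot: [3.142, -0.0, 1.466]
contact_force: [1.3, -1.7, -0.7]
opening: 0.242
grasp_force: 59.5
```

```bash
python3 - <<'E'
from h import *
bt()
im=r.grab_frame("wrist");cv2.imwrite("pics/w7.png",im[:,:,::-1])
E
```

```text
board s,t -33.58 -53.39 Fs 1.45 Ft -1.56 Fz -0.71
```

View pics/w7.png

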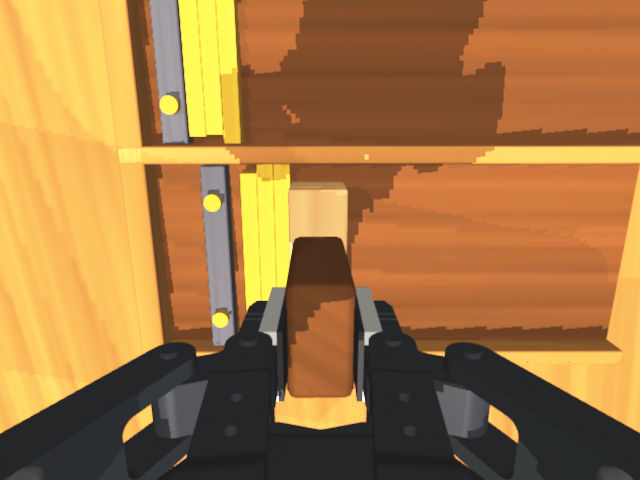

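The right row is square. The gap to the strip, (227,170) to (241,175), is about 6 mm.

carry_out([
  {"dp":[0,-0.5,0],"yaw":0},
  {"dp":[0,-1,0],"yaw":0},
  {"dp":[0,-1.5,0],"yaw":0},
  {"dp":[0,-2,0],"yaw":0},
  {"dp":[0,-2.5,0],"yaw":0},
  {"dp":[0,-3,0],"yaw":0},
])

```text
clock: 25.62
eef_pos: [505.6, -16.3, 60.6]
tcp_rot: [-3.142, -0.0, 1.466]
contact_force: [1.9, 0.1, -0.5]
opening: 0.246
grasp_force: 59.5
```

carry_out([
  {"dp":[0,-0.4,0],"yaw":0},
  {"dp":[0,-0.8,0],"yaw":0},
])

```text
clock: 25.88
eef_pos: [504.8, -16.2, 60.6]
tcp_rot: [3.142, 0.0, 1.466]
contact_force: [1.5, -0.7, -1.0]
opening: 0.243
grasp_force: 59.5
```

carry_out([
  {"dp":[0,-0.4,0],"yaw":0},
  {"dp":[0,-0.8,0],"yaw":0},
])

```text
clock: 26.12
eef_pos: [504.0, -16.1, 60.6]
tcp_rot: [3.142, -0.0, 1.466]
contact_force: [1.3, -0.9, -0.9]
opening: 0.242
grasp_force: 59.5
```

carry_out([
  {"dp":[0,-0.4,0],"yaw":0},
  {"dp":[0,-0.8,0],"yaw":0},
])

```text
clock: 26.38
eef_pos: [503.2, -16.0, 60.6]
tcp_rot: [-3.142, 0.0, 1.466]
contact_force: [2.3, 0.0, -1.4]
opening: 0.247
grasp_force: 59.5
```

carry_out([
  {"dp":[0,-0.3,0],"yaw":0},
  {"dp":[0,-0.6,0],"yaw":0},
])

```text
clock: 26.62
eef_pos: [502.6, -16.0, 60.6]
tcp_rot: [-3.142, 0.0, 1.466]
contact_force: [1.4, -0.1, -0.8]
opening: 0.241
grasp_force: 59.5
```

carry_out([
  {"dp":[0,-0.3,0],"yaw":0},
  {"dp":[0,-0.6,0],"yaw":0},
])

```text
clock: 26.88
eef_pos: [502.2, -15.9, 60.6]
tcp_rot: [3.141, -0.0, 1.466]
contact_force: [2.2, -1.0, -1.6]
opening: 0.245
grasp_force: 59.3
```

carry_out([
  {"dp":[0,-0.3,0],"yaw":0},
  {"dp":[0,-0.6,0],"yaw":0},
])

```text
clock: 27.12
eef_pos: [502.1, -15.9, 60.7]
tcp_rot: [3.14, -0.0, 1.466]
contact_force: [5.0, -0.0, -2.9]
opening: 0.242
grasp_force: 59.1
```

Contact. I press slightly more and hold.

carry_out([
  {"dp":[0,-0.25,0],"yaw":0},
  {"dp":[0,-0.5,0],"yaw":0},
  {"dp":[0,-0.5,0],"yaw":0},
])

```text
clock: 27.5
eef_pos: [501.9, -15.8, 60.8]
tcp_rot: [3.14, -0.0, 1.466]
contact_force: [5.8, -1.1, -3.2]
opening: 0.245
grasp_force: 59.0
```

carry_out([
  {"dp":[0,-0.25,0],"yaw":0},
  {"dp":[0,-0.25,0],"yaw":0},
  {"dp":[0,-0.25,0],"yaw":0},
  {"dp":[0,-0.25,0],"yaw":0},
  {"dp":[0,-0.25,0],"yaw":0},
  {"dp":[0,-0.25,0],"yaw":0},
])

```text
clock: 28.25
eef_pos: [501.8, -15.8, 60.8]
tcp_rot: [3.139, -0.0, 1.466]
contact_force: [6.2, -0.9, -4.2]
opening: 0.24
grasp_force: 59.0
```

carry_out([
  {"dp":[0,0,0],"yaw":0},
  {"dp":[0,0,0],"yaw":0},
  {"dp":[0,0,0],"yaw":0},
  {"dp":[0,0,0],"yaw":0},
])

```text
clock: 28.75
eef_pos: [501.8, -15.8, 60.9]
tcp_rot: [3.139, -0.0, 1.466]
contact_force: [6.1, -1.8, -3.2]
opening: 0.244
grasp_force: 59.0
```

carry_out([
  {"dp":[0,1,0],"yaw":0},
  {"dp":[0,3,0],"yaw":0},
  {"dp":[0,7,0],"yaw":0},
  {"dp":[0,10,-3],"yaw":0},
  {"dp":[0,12,-20],"yaw":0},
  {"dp":[0,12,-55],"yaw":0},
  {"dp":[0,12,-90],"yaw":0},
  {"dp":[0,12,-115],"yaw":0},
  {"dp":[0,12,-125],"yaw":0},
  {"dp":[0,12,-125],"yaw":0},
  {"dp":[0,12,-125],"yaw":0},
])

```text
clock: 30.12
eef_pos: [511.8, -17.0, 184.4]
tcp_rot: [-3.14, 0.0, 1.466]
contact_force: [-0.7, -0.6, -1.3]
opening: 0.246
grasp_force: 59.5
```

```bash
python3 - <<'E'
from h import *
bt()
c=r.get_calibration("wrist");im=r.grab_frame("wrist")[:,:,::-1].copy();cv2.imwrite("pics/w8.png",im)
hsv=cv2.cvtColor(im,cv2.COLOR_BGR2HSV)
m=(hsv[...,0]>24)&(hsv[...,0]<34)&(hsv[...,1]>170)&(hsv[...,2]>170)
for x in rect(c,m,14,60,9000):
    q=x[0]-np.array([547.6,33]);print("yellow s,t",(q@U).round(1),(q@V).round(1),x[1:])
go(477.8,-319,195,106.8)
E
```

```text
board s,t -30.35 -53.44 Fs -0.63 Ft -0.63 Fz -1.28
yellow s,t -64.5 -51.3 ([np.float32(23.3), np.float32(92.9)], np.float32(84.1), array([275., 210.]))
yellow s,t -100.2 21.5 ([np.float32(6.4), np.float32(6.7)], np.float32(-6.1), array([224., 113.]))
yellow s,t -100.0 82.0 ([np.float32(6.3), np.float32(7.1)], np.float32(80.5), array([218.,  22.]))
yellow s,t -80.7 50.4 ([np.float32(23.3), np.float32(91.5)], np.float32(84.0), array([248.,  67.]))
dp [-303.9   -2.2  -10.6] yaw -22.8 tcp [511.8 -17.  184.4] yawnow 83.97 F [ 0.6 -0.6 -0.8] open 0.25 grip 59.5 t 30.175
```

Both rows measure about 23 x 92 mm at 84° after release, so they are tight and square. Now I take the rake back to the mat.

carry_out([
  {"dp":[-10,0,0],"yaw":-2},
  {"dp":[-35,0,-3],"yaw":-4},
  {"dp":[-70,0,-6],"yaw":-7},
  {"dp":[-105,-0.5,-8],"yaw":-10},
  {"dp":[-140,-1,-10],"yaw":-13},
  {"dp":[-175,-1,-10],"yaw":-16},
  {"dp":[-210,-1.5,-10],"yaw":-19},
  {"dp":[-245,-2,-10],"yaw":-21},
  {"dp":[-275,-2,-10],"yaw":-22},
  {"dp":[-298,-2,-10],"yaw":-22.8},
  {"dp":[-305.5,-2,-10],"yaw":-22.8},
  {"dp":[-305.5,-2,-10],"yaw":-22.8},
])

```text
clock: 31.68
eef_pos: [478.3, -320.3, 194.9]
tcp_rot: [-3.141, -0.001, 1.863]
contact_force: [1.1, 0.1, -1.3]
opening: 0.246
grasp_force: 59.5
```

carry_out([
  {"dp":[0,0,0],"yaw":0},
  {"dp":[0,0,0],"yaw":0},
])

```text
clock: 31.92
eef_pos: [478.7, -319.8, 195.6]
tcp_rot: [-3.142, -0.0, 1.864]
contact_force: [-0.3, 0.3, -1.8]
opening: 0.246
grasp_force: 59.5
```

```bash
python3 - <<'E'
from h import *
go(478,-320.5,59,106.8)
E
```

```text
dp [ -0.4  -0.9 136.6] yaw 0.0 tcp [ 478.7 -319.8  195.6] yawnow 106.82 F [-0.3  0.3 -1.8] open 0.25 grip 59.5 t 31.925
```

carry_out([
  {"dp":[0,0,15],"yaw":0},
  {"dp":[0,0,45],"yaw":0},
  {"dp":[0,0,80],"yaw":0},
  {"dp":[0,0,108],"yaw":0},
  {"dp":[0,0,125],"yaw":0},
  {"dp":[0,0,133],"yaw":0},
  {"dp":[0,0,136],"yaw":0},
  {"dp":[0,0,136],"yaw":0},
  {"dp":[0,0,136],"yaw":0},
])

```text
clock: 33.05
eef_pos: [479.0, -320.9, 60.4]
tcp_rot: [3.141, 0.001, 1.864]
contact_force: [-0.7, 0.0, -0.6]
opening: 0.247
grasp_force: 59.6
```

carry_out([
  {"dp":[0,0,0.5],"yaw":0},
  {"dp":[0,0,1],"yaw":0},
  {"dp":[0,0,1],"yaw":0},
])

```text
clock: 33.42
eef_pos: [478.6, -320.6, 58.6]
tcp_rot: [3.142, 0.0, 1.864]
contact_force: [-0.2, 0.4, -1.0]
opening: 0.248
grasp_force: 59.6
```

carry_out([
  {"dp":[0,0,0.5],"yaw":0},
  {"dp":[0,0,1],"yaw":0},
  {"dp":[0,0,1],"yaw":0},
])

```text
clock: 33.8
eef_pos: [478.5, -320.6, 57.5]
tcp_rot: [-3.142, -0.0, 1.864]
contact_force: [0.0, -0.0, -0.7]
opening: 0.245
grasp_force: 59.6
```

carry_out([
  {"dp":[0,0,0.4],"yaw":0},
  {"dp":[0,0,0.8],"yaw":0},
  {"dp":[0,0,0.8],"yaw":0},
])

```text
clock: 34.17
eef_pos: [478.6, -320.7, 57.3]
tcp_rot: [3.142, 0.0, 1.864]
contact_force: [-1.9, 1.3, 4.5]
opening: 0.245
grasp_force: 60.5
```

carry_out([
  {"dp":[0,0,0],"yaw":0},
  {"dp":[0,0,0],"yaw":0},
  {"dp":[0,0,0],"yaw":0},
  {"dp":[0,0,0],"yaw":0},
  {"dp":[0,0,0],"yaw":0},
  {"dp":[0,0,0],"yaw":0},
  {"dp":[0,0,0],"yaw":0},
  {"dp":[0,0,0],"yaw":0},
], fingers=1)

```text
clock: 35.17
eef_pos: [478.6, -320.6, 56.8]
tcp_rot: [3.142, 0.0, 1.864]
contact_force: [0.1, -0.2, -0.2]
opening: 0.999
grasp_force: 0.0
```

carry_out([
  {"dp":[0,0,-15],"yaw":0},
  {"dp":[0,0,-45],"yaw":0},
  {"dp":[0,0,-85],"yaw":0},
  {"dp":[0,0,-120],"yaw":0},
  {"dp":[0,0,-140],"yaw":0},
  {"dp":[0,0,-140],"yaw":0},
  {"dp":[0,0,-140],"yaw":0},
  {"dp":[0,0,-140],"yaw":0},
])

```text
clock: 36.17
eef_pos: [478.0, -320.2, 195.7]
tcp_rot: [-3.14, -0.002, 1.864]
contact_force: [0.0, -0.3, -0.6]
opening: 0.996
grasp_force: 0.0
```

```bash
python3 - <<'E'
from h import *
s=r.sense();print(s["opening"],s["grasp_force"],s["contact_force"],s["clock"])
c=r.get_calibration("wrist");im=r.grab_frame("wrist")[:,:,::-1].copy();hsv=cv2.cvtColor(im,cv2.COLOR_BGR2HSV)
m=np.zeros(im.shape[:2],bool);m[140:285,285:365]=1
for x in rect(c,m&(hsv[...,2]>60)&(hsv[...,1]>90),32,300,6000):print("rake",x)
m[:]=0;m[120:290,260:385]=1
for x in rect(c,m&(hsv[...,2]<70),4,1000,30000):print("mat",x)
c=r.get_calibration("top");im=r.grab_frame("top")[:,:,::-1].copy();hsv=cv2.cvtColor(im,cv2.COLOR_BGR2HSV)
m[:]=0;m[215:360,245:380]=1
for x in rect(c,m&(hsv[...,0]>17)&(hsv[...,0]<32)&(hsv[...,2]>90)&(hsv[...,1]>110),14,40,3000):print("row",x)
E
```

```text
0.9962211572148401 0.0 [ 0.02339249 -0.30164332 -0.62244544] 36.175
rake (array([ 497.8, -369.2], dtype=float32), [np.float32(10.2), np.float32(63.5)], np.float32(16.8), array([325., 279.]))
rake (array([ 478.6, -321. ], dtype=float32), [np.float32(26.2), np.float32(81.6)], np.float32(-73.7), array([319., 210.]))
mat (array([ 478.2, -319.5], dtype=float32), [np.float32(78.5), np.float32(117.9)], np.float32(-73.2), array([319., 202.]))
row (array([476.6, -10.1], dtype=float32), [np.float32(23.4), np.float32(92.5)], np.float32(84.4), array([333., 322.]))
row (array([471. ,  93.6], dtype=float32), [np.float32(22.7), np.float32(90.6)], np.float32(84.0), array([282., 319.]))
```

The rake stands within 2 mm of the mat's centre, and both rows are intact.

```bash
python3 -c "
from rig import r
print(r.sign_off())"
```

```text
the job is handed in; nothing more can be done
None
```

I've handed the job in; no verdict came back. Both rows of three rods measured square and tight at their stops (each held about 1.3 s, the left at 5.5 N and the right at 6 N), and the rake is standing released within about 2 mm of the mat's centre.

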